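# Fit the level knob to the monitor controller and hold it in to store the setting

## Task

On the monitor controller (the grey box with wooden cheeks), slide the black fader until its white line stands level with the red marker beside the slot. Then pick up the big white level knob, turn it until its bore meshes with the four-splined brass shaft, slide it fully home, and press knob and shaft together down against the spring to store the setting: finish with the fingers still gripping the knob and holding it pressed well in. Do not shift the roll of tape.

Things in the scene. Friction and masses are not known exactly. Their poses are not given: they have to be found in the camera images.
- console: monitor controller, a box 126 x 192 x 45 mm with a grey top plate and wooden side cheeks; does not move in use, but its place and yaw (up to 0.3 rad) vary. Origin at the centre of its underside; x points to its back (away from the robot), y to its left, z up; top plate at z = 45 mm. The fader slot runs along its x at y = +50 mm, the shaft stands at x = 0, y = -42 mm.
- fader_top (a point): centre of the top of the black fader grip, at its white line. The grip is a block 15 mm (along the slot) x 24 mm x 16 mm tall, its underside 5 mm and its top 21 mm above the top plate; it slides stiffly (1.5 N), can be pinched or pushed, and stays where it is left.
- fader (a joint): travel of the fader grip from the robot-side end of its slot, 0 to 0.07 m, growing along the console's +x (away from the robot); starts at 0 to 0.02.
- ref_mark (a point): the red reference marker at the left of the fader slot, flat on the top plate, at the slot-side end of its thin line (console y = +64 mm), axes parallel to the console's; the fader's white line must have the same position along the console's x as this point. It lies 35 to 60 mm from the robot-side end of the fader's travel and is not to be handled.
- shaft_tip (a point): tip of the encoder shaft, on its axis, 22 mm above the top plate when not pressed; x and y lie along its four brass splines (a cross seen from above, 20 mm across, arms 5 mm wide), z up. The splines end 5 mm below the tip; above them a 7 mm pilot pin. It starts at any angle and turns only stiffly (0.08 N m), so it stays put while a knob is turned on it lightly.
- plunger (a joint): how far the shaft is pressed into the console, 0 to 0.005 m (end stop); the spring pushes back with about 3 N at 0 and 7 N at 0.005.
- level_knob: loose round white knob with a black top and one red pointer line, 40 mm in diameter, 38 mm tall, about 70 g, standing upright on the worktop left or right of the console. Origin at the centre of its underside, z up, x along the pointer. Solid and round from 16 mm up: grip it there, across any diameter.
- tape_1: roll of black tape, 62 mm in diameter, 19 mm high, lying on the worktop on the other side of the console from the knob; a bystander. Origin at the centre of its underside.
- knob_bore (a point): centre of the ceiling of the knob's bore, 16 mm above its underside. The bore has four slots 7 mm wide along the knob's x and y axes (under the pointer and the three white dots): it fits the shaft at any quarter turn with 1 mm play each side. Unmeshed, the knob rests on the splines with this point 11 mm above the shaft tip; fully home it meets the tip, the underside 6 mm above the top plate.
There are look-alikes about, which are no part of the job. What is meant by the level_knob is not turquoise, and is the smaller of those in its own colour.

How it is judged:
By the outcome, as a careful person would: the job done as asked, in the order asked, and still so for the second after the job is handed in, while the arm keeps its last pose, push and grip.
It also fails if it takes over 48 s, if anything falls off the work surface, if the arm or the gripper's body presses on something with over 40 N, if the wrist force passes 120 N, or if a joint passes its speed limit or range.

## Robot

A 6-joint arm with a two-finger parallel gripper is mounted at the origin on a cart in front of the work surface, level with it; the furniture and walls round the work are solid. World frame = base frame: x ahead of the robot, y to its left, z up, the work surface at z = 0. Lengths are in mm, angles in rad, forces in N, time in s.
With the tool pointing down it reaches from about 350 to 975 mm from the base axis. Payload 7.1 kg.
Tool frame: the origin (TCP) lies at the very end of the fingers, on their centre line; the grasp point (between the pads) lies 19 mm behind it; z points along the fingers, y is the line along which they close (so a half turn about z gives the same grasp; the last joint's range is limited). The gripper opens to 88 mm and grips with 3 to 60 N. Pads are 20 mm wide; open, the fingers measure 115 mm over their backs; the gripper's body (75 mm by 178 mm) begins 61 mm behind the grasp point.
Start: joints at [-1.305, 0.423, 1.63, -0, 1.089, -0.019], TCP at [175.622, -599.801, 222.675] pointing down, gripper open.
Joint ranges: [-3, 3], [-0.9, 2.11], [0.09, 2.58], [-1.31, 4.45], [0.11, 2.69], [-2.54, 2.54]. Speed limits (rad/s): [2.39, 2.39, 3.01, 3.14, 3.14, 3.14].

## Interface

Orientations are given as a rotation vector (axis times angle).
In Python, from workcell import sensors, imaging, close_job gives the robot as it stands. The module is installed in compiled form; this text tells all that it offers.
- The arm moves only by the tool servo_tool, never from a script. Its argument "steps" is a list of rows, each a list of 3 entries, a list of its own where there are three numbers: the shift along the world's x, y, z in m, then the turn, a rotation vector about the world's x, y, z in degrees, then the opening, from -1 (shut) to 1 (fully open). A call has exactly 8 rows; each row shifts and turns the commanded pose from where the row before left it; what a row does not reach is not made up. A row lasts 1/12 s, in which the tool goes at most 41.7 mm and 7.16 degrees, less where a joint would pass 70% of its speed; a pose out of reach is approached as far as the arm can. A call is refused whole if a number of a shift passes 0.0417 or a number of a turn 7.16, either way. A call with a gripper value outside its range is refused whole. The fingers move at their own pace and stop on an object; the grip force is fixed at half the most. Time passes only in rows, so rows that do not move let the fingers close, or fill a call up. It gives the time, the measured TCP pose, the force, the opening and the grip force at its end, in the units of the state.
- sensors.get_obs(): the state, without advancing time (a new reading comes with each control period).
- imaging.get_image(name): name is "scene" or "top" or "wrist"; returns a dict with "color" (480x640x3 uint8, blue, green, red), "range_z" (480x640 float32, mm along the optical axis (not along the pixel's ray), 0 where there is no reading), "vertical_fov" (degrees; the focal length in pixels is half the picture's height over the tangent of half this angle, whatever the lens; pixels are square), "cx", "cy" (the principal point, pixels), "k1" (the pictures are not rectified: a ray, as slopes to the right and down, at radius r is drawn at 1 + k1 r^2 times it, then the intrinsics apply), "rvec" (rotation vector, rad) and "tvec" (3), from world to camera coordinates, as OpenCV has them; the wrist camera has in their place "tool_from_camera" (4x4, takes a point from camera to tool coordinates, whose origin is the TCP and whose axes are the flange's). Camera axes: x right, y down, z forward; pixel columns grow to the right and rows downward; lengths in mm; the calibration is good to about 2 mm. A picture is of the moment at which its call begins: read the wrist's pose just before it.
- close_job(): hands the job in; it is judged then, once.
The state is a dict: "t": time; "qpos": joint angles; "qvel": joint speeds; "joint_torque": joint torques, N m; "ee_pos": TCP position; "orientation": TCP orientation; "ft_force": force on the tool from outside, world axes, zero at the start; "moment": the same for the moment, N m; "width": finger opening in mm; "grasp_force": force on a finger pad.
Only numpy, scipy, OpenCV 4.12 (cv2) and the standard library are available. Lean on these libraries where they do the work, as an engineer would, in place of code of your own. Each camera call takes 0.05 s, during which the arm holds its last target. There are 200 camera calls.

## Working session

There is one attempt and no reset: what is moved stays moved. The work goes in short steps, Python scripts to look and compute and a tool call to move; the robot and the scene stay as the last step left them, time stands still between calls to the robot, and variables do not carry over. Pictures are saved under pics/ and viewed, at most 10 in all, crops included, and the job is handed in when it is done.

Besides the shell and the picture viewer there is one more tool, called after "Call:" by a JSON object that holds its "method" and its "body", one argument or row to a line. servo_tool: Moves the arm, as the interface text tells. Its arguments: {"type":"object","properties":{"steps":{"type":"array"}},"required":["steps"]}

```bash
mkdir -p pics
cat > h.py <<'E'
import numpy as np, cv2
from scipy.spatial.transform import Rotation as R
from workcell import sensors, imaging, close_job
def grab(name):
    o=sensors.get_obs(); im=imaging.get_image(name)
    f=240/np.tan(np.radians(im["vertical_fov"])/2); im["f"]=f
    if name=="wrist":
        T=np.eye(4); T[:3,:3]=R.from_rotvec(o["orientation"]).as_matrix(); T[:3,3]=o["ee_pos"]
        im["W"]=T@np.array(im["tool_from_camera"])
    else:
        V=np.eye(4); V[:3,:3]=R.from_rotvec(np.ravel(im["rvec"])).as_matrix(); V[:3,3]=np.ravel(im["tvec"]); im["W"]=np.linalg.inv(V)
    return im
def slopes(im,uv):
    d=(np.atleast_2d(uv)-[im["cx"],im["cy"]])/im["f"]; s=d.copy()
    for _ in range(20): s=d/(1+im["k1"]*(s**2).sum(1,keepdims=True))
    return np.c_[s,np.ones(len(s))]
def onz(im,uv,z):  # intersect rays with plane z
    r=slopes(im,uv)@im["W"][:3,:3].T; c=im["W"][:3,3]
    return c+r*((z-c[2])/r[:,2:])
def bydepth(im,uv):
    uv=np.atleast_2d(uv); d=im["range_z"][uv[:,1].astype(int),uv[:,0].astype(int)]
    return slopes(im,uv)*d[:,None]@im["W"][:3,:3].T+im["W"][:3,3]
def cloud(im):
    v,u=np.mgrid[0:480,0:640]; P=bydepth(im,np.c_[u.ravel(),v.ravel()]).reshape(480,640,3); P[im["range_z"]==0]=np.nan; return P
E
python3 - <<'E'
from h import *
import pickle
for n in ("top","scene"):
    im=grab(n); pickle.dump(im,open(n+".pkl","wb")); cv2.imwrite(f"pics/{n}0.png",im["color"]); print(n,im["W"].round(2),im["f"],im["k1"])
o=sensors.get_obs(); print(o)
E
```

```text
top [[ 2.50000e-01 -8.90000e-01  3.70000e-01  8.15800e+01]
 [-9.70000e-01 -2.20000e-01  1.00000e-01 -1.72770e+02]
 [-1.00000e-02 -3.90000e-01 -9.20000e-01  1.28887e+03]
 [ 0.00000e+00  0.00000e+00  0.00000e+00  1.00000e+00]] 606.5804207444282 0.01592943030698819
scene [[ 5.1000e-01 -3.6000e-01  7.8000e-01 -3.6604e+02]
 [-8.6000e-01 -2.3000e-01  4.6000e-01 -5.7710e+02]
 [ 1.0000e-02 -9.1000e-01 -4.2000e-01  5.6414e+02]
 [ 0.0000e+00  0.0000e+00  0.0000e+00  1.0000e+00]] 520.998116206154 0.00501389912900489
{'t': 0.1, 'qpos': array([-1.30500269e+00,  4.23744220e-01,  1.63061957e+00, -6.14510177e-05,
        1.08857324e+00, -1.90082107e-02]), 'qvel': array([-0.00020396, -0.00118702, -0.00359852, -0.00010833, -0.00052283,
        0.00117411]), 'joint_torque': array([ 6.09368672e-04, -5.45613742e+01, -2.74325037e+01,  6.45380630e-02,
        1.87882315e-02, -4.12063412e-05]), 'ee_pos': array([ 175.47666507, -599.3393871 ,  221.98967743]), 'orientation': array([-3.10847339e+00, -4.45711230e-01,  3.44608333e-04]), 'ft_force': array([-0.42686556,  0.20237695, -0.07027881]), 'moment': array([ 0.03722148, -0.00856347, -0.0050002 ]), 'grasp_force': 0.0, 'width': 88.13388612612798}
```

View pics/top0.png

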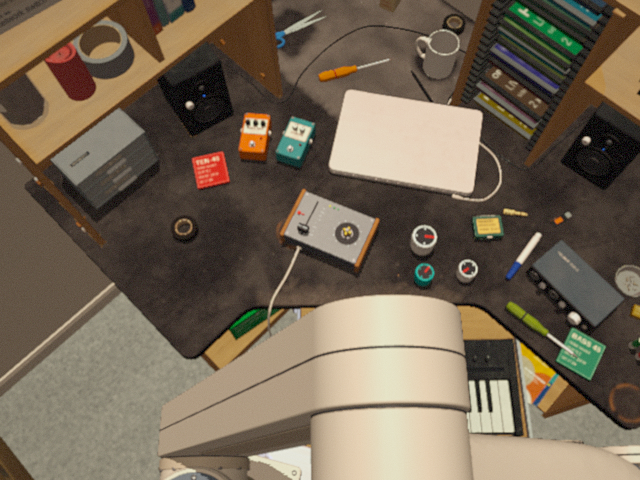

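View pics/scene0.png

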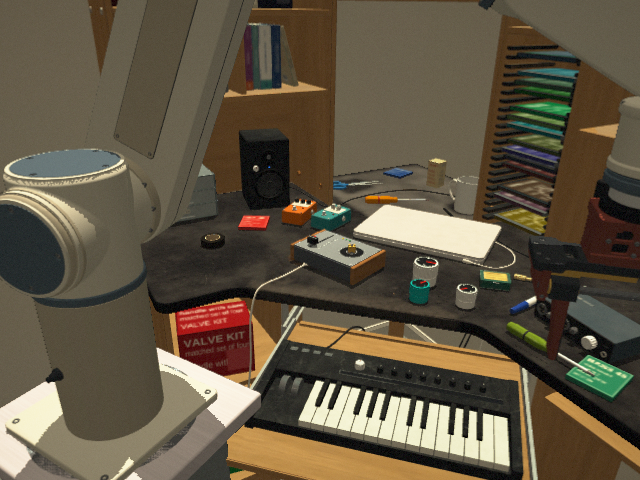

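Top view candidates: large white knob (423,240), turquoise one (424,274), small white one (466,270). The small white one fits: not turquoise, and the smaller of the two whites. The console is at (330,230), the tape at (184,228). I'll measure these and confirm in a crop.

Run:
```python
from h import *
import pickle
t=pickle.load(open("top.pkl","rb")); s=pickle.load(open("scene.pkl","rb"))
a=cv2.resize(t["color"][180:290,270:490],None,fx=3.6,fy=3.6,interpolation=cv2.INTER_CUBIC); cv2.imwrite("pics/crop1.png",a)
np.set_printoptions(suppress=True,precision=1)
for n,im,uvs in (("top",t,[(423,232),(424,268),(466,265),(184,222),(347,231),(304,228)]),("scene",s,[(426,262),(419,283),(466,288),(212,237),(350,247),(314,239)])):
    print(n,bydepth(im,uvs))
for n,im in (("top",t),("scene",s)):
    P=cloud(im)
    # knob tops: points 28..60mm high near knobs
    m=(P[...,2]>30)&(P[...,2]<52)&(P[...,0]>300)&(P[...,0]<800)&(P[...,1]<0)&(P[...,1]>-700)
    c,l,st,ce=cv2.connectedComponentsWithStats(m.astype(np.uint8))
    for i in range(1,c):
        if st[i,4]>60: q=P[l==i]; print(n,ce[i],st[i,4],q.min(0),q.max(0),np.percentile(q[:,2],90))
```

```text
top [[ 643.  -243.4   58.1]
 [  81.6 -172.8 1288.9]
 [ 597.9 -350.3   37.4]
 [ 557.3  295.8    4.4]
 [ 603.9  -80.5   59.5]
 [ 586.1   12.8   63.7]]
scene [[ 633.4 -252.9   49.9]
 [ 559.6 -266.8   36. ]
 [ 589.7 -357.3   37. ]
 [ 550.6  296.3    9.4]
 [ 596.9  -82.5   57.9]
 [ 579.6    3.7   63.7]]
top [341.3 232.2] 3011 [ 533.3 -143.2   30. ] [678.8  -0.   52. ] 48.81419286370124
top [423.1 238.6] 314 [ 609.7 -275.2   30.2] [ 665.  -221.2   52. ] 51.459318245883196
top [575.9 284.3] 4003 [ 522.7 -684.2   30. ] [ 705.7 -485.1   51.9] 47.2844764468588
top [467.4 268.4] 267 [ 571.2 -374.2   30.3] [ 610.7 -334.9   46.1] 41.64216709302782
top [424.4 272.1] 263 [ 539.9 -284.9   30. ] [ 582.6 -245.2   46.5] 41.93777706709943
scene [346.8 253.5] 1612 [ 531.3 -146.7   30.1] [676.1  -0.1  51.9] 44.33533077513444
scene [425.3 265.7] 385 [ 607.4 -278.8   30.2] [ 661.9 -224.2   51.6] 50.30375565043319
scene [419.5 284.7] 187 [ 537.1 -288.6   30.1] [ 576.4 -248.5   39.1] 37.81564280529799
scene [466.3 289.7] 198 [ 567.3 -378.7   30.1] [ 613.7 -338.6   39.9] 37.858851490480355
scene [601.9 323.1] 2512 [ 520.2 -670.7   30. ] [ 682.6 -546.9   46.5] 44.246962836340046
scene [545.3 303. ] 100 [ 602.  -518.5   30. ] [ 629.5 -488.7   44.8] 43.107464051918576
```

View pics/crop1.png

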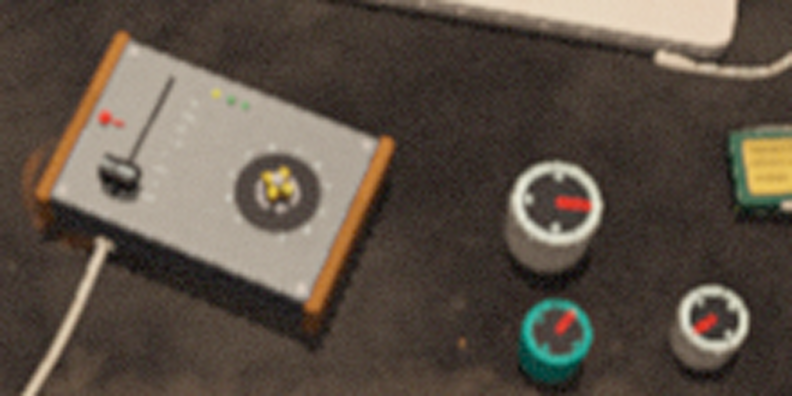

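The crop confirms it: the small white knob at crop (710,325), i.e. top (467,270), is 40 mm wide and 38 mm tall, with world position about (591,-356). The larger white knob is about 54 mm wide. The red marker is at crop (105,118) and the shaft cross at (278,185).

Run:
```python
from h import *
import pickle
np.set_printoptions(suppress=True,precision=2)
t=pickle.load(open("top.pkl","rb"))
P=cloud(t); m=(abs(P[...,2]-47)<7)&(abs(P[...,0]-605)<120)&(P[...,1]>-180)&(P[...,1]<80)
c,l,st,ce=cv2.connectedComponentsWithStats(m.astype(np.uint8)); i=1+np.argmax(st[1:,4]); q=P[l==i]
print(cv2.minAreaRect(q[:,:2].astype(np.float32)),np.median(q[:,2]))
g=lambda x,y:(270+x/3.6,180+y/3.6)
print(onz(t,[g(118,122),g(280,187),g(120,165),g(125,35),g(390,140),g(305,315),g(45,195)],[45,62,66,45,45,45,45][0]))
w=grab("wrist"); print(w["tool_from_camera"],w["f"]); print(R.from_rotvec(sensors.get_obs()["orientation"]).as_matrix())
```

```text
((612.5625, -38.438079833984375), (192.6553497314453, 128.8251495361328), 80.34615325927734) 45.61716304706499
[[ 626.67   27.33   45.  ]
 [ 608.26  -81.59   45.  ]
 [ 598.5    18.45   45.  ]
 [ 686.84   38.93   45.  ]
 [ 656.08 -140.82   45.  ]
 [ 530.05 -115.83   45.  ]
 [ 567.59   58.2    45.  ]]
[[  -0.     -0.97   -0.26   70.16]
 [   1.     -0.     -0.      0.43]
 [   0.     -0.26    0.97 -161.76]
 [   0.      0.      0.      1.  ]] 403.1776808369634
[[ 0.96  0.28 -0.  ]
 [ 0.28 -0.96  0.  ]
 [ 0.   -0.   -1.  ]]
```

Call:
{"method": "servo_tool", "body": {
  "steps": [
    [[0.018, 0.0233, 0], [0, 0, 4], 1],
    [[0.018, 0.0233, 0], [0, 0, 4], 1],
    [[0.018, 0.0233, 0], [0, 0, 4], 1],
    [[0.018, 0.0233, 0], [0, 0, 4], 1],
    [[0.018, 0.0233, 0], [0, 0, 4], 1],
    [[0.018, 0.0233, 0], [0, 0, 4], 1],
    [[0.018, 0.0233, 0], [0, 0, 4], 1],
    [[0.018, 0.0233, 0], [0, 0, 4], 1]
  ]
}}

```text
t: 0.82
ee_pos: [320.2, -412.1, 222.5]
orientation: [-2.864, -1.29, 0.0]
ft_force: [-0.2, -0.1, 0.2]
width: 88.3
grasp_force: 0.0
```

Call:
{"method": "servo_tool", "body": {
  "steps": [
    [[0.018, 0.0233, 0], [0, 0, 4], 1],
    [[0.018, 0.0233, 0], [0, 0, 4], 1],
    [[0.018, 0.0233, 0], [0, 0, 4], 1],
    [[0.018, 0.0233, 0], [0, 0, 4], 1],
    [[0.018, 0.0233, 0], [0, 0, 4], 1],
    [[0.018, 0.0233, 0], [0, 0, 4], 1],
    [[0.018, 0.0233, 0], [0, 0, 4], 1],
    [[0.018, 0.0233, 0], [0, 0, 4], 1]
  ]
}}

```text
t: 1.48
ee_pos: [464.2, -225.6, 222.6]
orientation: [-2.397, -2.03, 0.0]
ft_force: [1.1, 0.0, 0.3]
width: 87.6
grasp_force: 0.0
```

Call:
{"method": "servo_tool", "body": {
  "steps": [
    [[0.024, 0.0233, 0], [0, 0, 0], 1],
    [[0.024, 0.0233, 0], [0, 0, 0], 1],
    [[0.024, 0.0233, 0], [0, 0, 0], 1],
    [[0.024, 0.0233, 0], [0, 0, 0], 1],
    [[0.024, 0.0233, 0], [0, 0, 0], 1],
    [[0.024, 0.0233, 0], [0, 0, 0], 1],
    [[0, 0.02, 0], [0, 0, 0], 1],
    [[0, 0, 0], [0, 0, 0], 1]
  ]
}}

```text
t: 2.15
ee_pos: [608.3, -63.9, 222.1]
orientation: [-2.397, -2.029, -0.0]
ft_force: [-0.9, 0.3, -0.9]
width: 88.2
grasp_force: 0.0
```

Run:
```python
from h import *
import pickle
w=grab("wrist"); pickle.dump(w,open("w1.pkl","wb")); cv2.imwrite("pics/w1.png",w["color"]); print(sensors.get_obs()["ee_pos"])
```

```text
[607.59735536 -65.50849066 222.09633015]
```

View pics/w1.png

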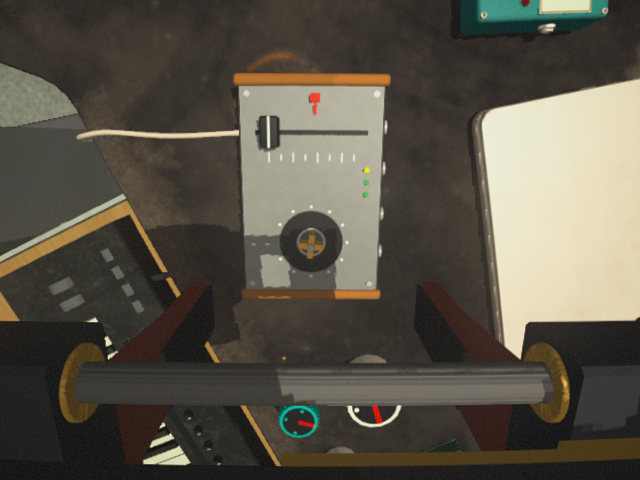

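The wrist view shows the fader at (269,132), the slot end of the red marker at about (314,114), the brass cross at (311,243), and the console nearly aligned with the image.

Run:
```python
from h import *
import pickle
np.set_printoptions(suppress=True,precision=2)
w=pickle.load(open("w1.pkl","rb")); P=cloud(w); C=w["color"].astype(int); b,g,r=C[...,0],C[...,1],C[...,2]
def box(m,u0,u1,v0,v1):
    k=np.zeros_like(m); k[v0:v1,u0:u1]=m[v0:v1,u0:u1]; v,u=np.nonzero(k); return np.c_[u,v]
plate=box(abs(P[...,2]-45)<4,225,400,65,305); X=P[plate[:,1],plate[:,0]]
rc=cv2.minAreaRect(X[:,:2].astype(np.float32)); print(rc,np.median(X[:,2]))
red=box((r>150)&(g<80)&(b<80),295,335,88,120); print("red",len(red),red.min(0),red.max(0))
for v in range(red[:,1].min(),red[:,1].max()+1): k=red[red[:,1]==v][:,0]; print(v,k.min(),k.max(),end="; ")
lin=box((r>150)&(abs(r-b)<40),262,276,119,146); print("\nwhite",lin.mean(0),len(lin),lin.min(0),lin.max(0))
br=box((r-b>60)&(r>110),294,330,226,262); print("brass",len(br),br.mean(0))
fd=box(P[...,2]>58,250,290,105,155); print("fader",len(fd),fd.mean(0),np.median(P[fd[:,1],fd[:,0]],0))
sh=box(P[...,2]>56,290,335,220,265); print("shaft",len(sh),sh.mean(0),P[sh[:,1],sh[:,0]].mean(0),P[sh[:,1],sh[:,0]][:,2].max())
print("ref",onz(w,[(314,114)],45),"line",onz(w,[lin.mean(0)],66),"brass",onz(w,[br.mean(0)],62))
# slot ends
print("slot",onz(w,[(282,132),(367,133)],45))
A=cv2.resize(w["color"][215:271,283:341],None,fx=8,fy=8,interpolation=cv2.INTER_CUBIC)
B=cv2.resize(w["color"][85:151,245:341],None,fx=6,fy=6,interpolation=cv2.INTER_CUBIC)
o=np.zeros((max(A.shape[0],B.shape[0]),A.shape[1]+B.shape[1],3),np.uint8); o[:A.shape[0],:A.shape[1]]=A;o[:B.shape[0],A.shape[1]:]=B
o=cv2.resize(o,None,fx=.75,fy=.75); print(o.shape)
cv2.imwrite("pics/c2.png",o)
```

```text
((610.0867309570312, -38.123321533203125), (191.94378662109375, 125.33505249023438), 80.09069061279297) 44.69963309036552
red 94 [310  94] [319 113]
94 311 318; 95 311 319; 96 310 318; 97 310 318; 98 310 318; 99 310 319; 100 310 318; 101 310 318; 102 314 315; 103 315 315; 104 315 315; 105 314 315; 106 314 315; 107 314 315; 108 314 315; 109 314 315; 110 314 315; 111 314 315; 112 314 315; 113 314 315; 
white [268. 132.] 81 [267 119] [269 145]
brass 187 [310.5 245.9]
fader 658 [269.21 130.94] [587.29  16.64  65.56]
shaft 280 [310.39 245.22] [603.   -78.39  62.16] 67.89511150949733
ref [[623.22  24.29  45.  ]] line [[586.27  15.94  66.  ]] brass [[602.98 -79.02  62.  ]]
slot [[595.27  14.76  45.  ]
 [663.28   2.61  45.  ]]
(336, 780, 3)
```

View pics/c2.png

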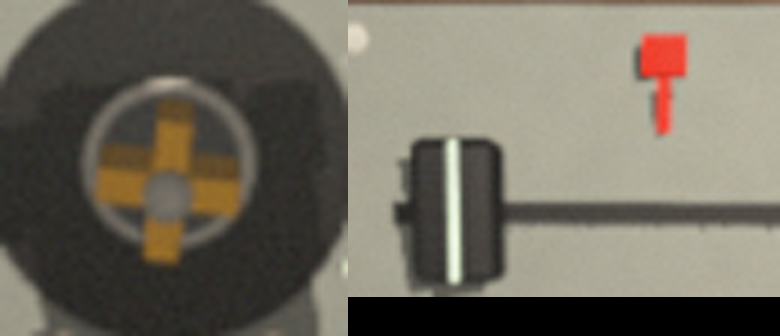

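Console centre is at (610.1,-38.1) with yaw -9.9°. Shaft, fader (x=-32.3, y=49.6) and marker (x=2.2, y=63.7) all agree with the given layout. The fader needs 34.5 mm of travel. The spline arms sit roughly 4.7° clockwise of the image axes. Next I'll pinch the fader.

Call:
{"method": "servo_tool", "body": {
  "steps": [
    [[-0.0042, 0.0167, -0.015], [0, 0, -0.4], 0],
    [[-0.0042, 0.0167, -0.0245], [0, 0, 0], 0],
    [[-0.0042, 0.0167, -0.0245], [0, 0, 0], 0],
    [[-0.0042, 0.0167, -0.0245], [0, 0, 0], 0],
    [[-0.004, 0.0167, -0.025], [0, 0, 0], 0],
    [[0, 0, -0.025], [0, 0, 0], 0],
    [[0, 0, -0.02], [0, 0, 0], 0],
    [[0, 0, -0.01], [0, 0, 0], 0]
  ]
}}

```text
t: 2.87
ee_pos: [584.8, 15.4, 51.7]
orientation: [-2.407, -2.016, 0.005]
ft_force: [-0.5, -0.6, 0.5]
width: 43.9
grasp_force: 0.0
```

Run:
```python
from h import *
import pickle
w=pickle.load(open("w1.pkl","rb")); C=w["color"].astype(int); b,g,r=C[...,0],C[...,1],C[...,2]
m=np.zeros((480,640),bool); m[226:264,294:330]=((r-b>50)&(r>100))[226:264,294:330]
v,u=np.nonzero(m); X=onz(w,np.c_[u,v],61)[:,:2]; 
for c in (X.mean(0),[603,-79.2]):
    d=X-c; rr=np.hypot(*d.T); k=(rr>4)&(rr<12); th=np.arctan2(d[k,1],d[k,0]); print(c,np.degrees(np.angle(np.sum(np.exp(4j*th)))/4), k.sum())
print(sensors.get_obs()["ee_pos"],sensors.get_obs()["ft_force"])
w2=grab("wrist"); cv2.imwrite("pics/w2.png",w2["color"])
```

```text
[603.0932821  -79.29302202] -15.644937219163632 179
[603, -79.2] -15.781665201969151 178
[584.76779508  15.44238173  51.74027147] [-0.49257304 -0.57173459  0.54640071]
```

View pics/w2.png

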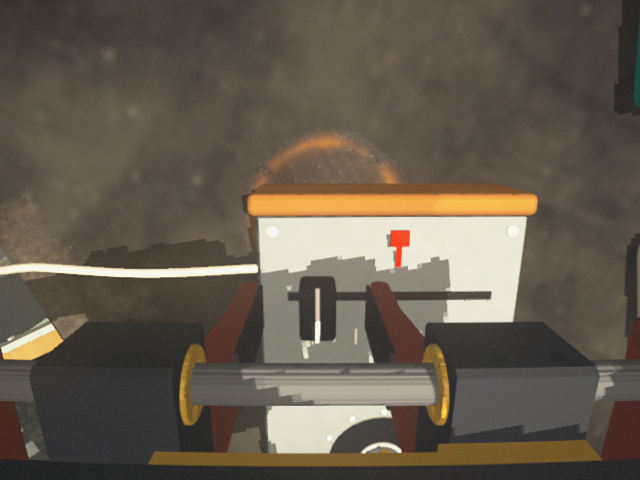

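The fader grip at (318,308) stands between the two fingers, and the marker is at (398,265). Spline angle is -15.7° (mod 90). Closing on the grip.

Call:
{"method": "servo_tool", "body": {
  "steps": [
    [[0, 0, 0.002], [0, 0, 0], -1],
    [[0, 0, 0], [0, 0, 0], -1],
    [[0, 0, 0], [0, 0, 0], -1],
    [[0, 0, 0], [0, 0, 0], -1],
    [[0, 0, 0], [0, 0, 0], -1],
    [[0, 0, 0], [0, 0, 0], -1],
    [[0, 0, 0], [0, 0, 0], -1],
    [[0, 0, 0], [0, 0, 0], -1]
  ]
}}

```text
t: 3.58
ee_pos: [587.4, 16.2, 57.3]
orientation: [2.407, 2.017, 0.001]
ft_force: [-2.1, -1.0, 6.2]
width: 14.1
grasp_force: 30.0
```

Run:
```python
from h import *
o=sensors.get_obs(); c=np.array([610.1,-38.1]); a=np.radians(-9.91)
x=lambda p:(p-c)@[np.cos(a),np.sin(a)]
w=grab("wrist"); C=w["color"].astype(int); b,g,r=C[...,0],C[...,1],C[...,2]
v,u=np.nonzero((r>150)&(g<80)&(b<80)); k=(abs(u-398)<30)&(v>220)&(v<275); 
vb=v[k].max(); uu=u[k&(v>vb-6)].mean(); print("ref px",uu,vb,onz(w,[(uu,vb)],45), x(onz(w,[(uu,vb)],45)[0,:2]))
print(o["ee_pos"],x(o["ee_pos"][:2]),o["width"],o["grasp_force"],o["ft_force"])
```

```text
ref px 389.5 265 [[623.84254371  24.35486942  45.        ]] 2.7889479328982594
[587.4012532   16.16340728  57.31162711] -31.698854075080455 14.123455776144008 30.000966489315033 [-2.11885748 -1.04432359  6.15335092]
```

Call:
{"method": "servo_tool", "body": {
  "steps": [
    [[0.0068, -0.0012, 0], [0, 0, 0], -1],
    [[0.0068, -0.0012, 0], [0, 0, 0], -1],
    [[0.0068, -0.0012, 0], [0, 0, 0], -1],
    [[0.0068, -0.0012, 0], [0, 0, 0], -1],
    [[0.0068, -0.0011, 0], [0, 0, 0], -1],
    [[0, 0, 0], [0, 0, 0], -1],
    [[0, 0, 0], [0, 0, 0], -1],
    [[0, 0, 0], [0, 0, 0], -1]
  ]
}}

```text
t: 4.3
ee_pos: [622.2, 10.1, 57.3]
orientation: [2.406, 2.016, 0.004]
ft_force: [0.6, -1.7, 4.5]
width: 14.4
grasp_force: 30.0
```

Run:
```python
from h import *
o=sensors.get_obs(); c=np.array([610.1,-38.1]); a=np.radians(-9.91)
print(o["ee_pos"],(o["ee_pos"][:2]-c)@[np.cos(a),np.sin(a)],o["width"],o["ft_force"])
```

```text
[622.22876522  10.13943909  57.33698276] 3.645738369628986 14.430585423205866 [ 0.55093648 -1.68099489  4.45861828]
```

Call:
{"method": "servo_tool", "body": {
  "steps": [
    [[-0.0008, 0.0001, 0], [0, 0, 0], -1],
    [[0, 0, 0], [0, 0, 0], -1],
    [[0, 0, 0], [0, 0, 0], -1],
    [[0, 0, 0], [0, 0, 0], -1],
    [[0, 0, 0], [0, 0, 0], 0.2],
    [[0, 0, 0], [0, 0, 0], 0.2],
    [[0, 0, 0], [0, 0, 0], 0.2],
    [[0, 0, 0], [0, 0, 0], 0.2]
  ]
}}

```text
t: 4.97
ee_pos: [619.6, 10.6, 55.9]
orientation: [-2.408, -2.017, 0.001]
ft_force: [0.7, 0.3, -0.1]
width: 37.8
grasp_force: 0.0
```

Call:
{"method": "servo_tool", "body": {
  "steps": [
    [[0, 0, 0.015], [0, 0, 0], 0.2],
    [[0, 0, 0.025], [0, 0, 0], 0.2],
    [[0, -0.015, 0.025], [0, 0, 0], 1],
    [[0, -0.015, 0.025], [0, 0, 0], 1],
    [[0, -0.015, 0.025], [0, 0, 0], 1],
    [[0, -0.015, 0.01], [0, 0, 0], 1],
    [[0, 0, 0], [0, 0, 0], 1],
    [[0, 0, 0], [0, 0, 0], 1]
  ]
}}

```text
t: 5.63
ee_pos: [619.8, -50.1, 180.8]
orientation: [-2.41, -2.016, -0.0]
ft_force: [-0.0, -0.1, -0.6]
width: 86.9
grasp_force: 0.0
```

Run:
```python
from h import *
c=np.array([610.1,-38.1]); a=np.radians(-9.91)
x=lambda p:((p-c)@[np.cos(a),np.sin(a)],(p-c)@[-np.sin(a),np.cos(a)])
w=grab("wrist"); print(sensors.get_obs()["ee_pos"]); cv2.imwrite("pics/w3.png",w["color"]); P=cloud(w)
C=w["color"].astype(int); b,g,r=C[...,0],C[...,1],C[...,2]
Q=P[...,:2]; X,Y=x(np.nan_to_num(Q)); 
rm=(r>130)&(g<80)&(b<80)&(abs(X)<25)&(abs(Y-66)<12); v,u=np.nonzero(rm); print("red bbox",u.min(),u.max(),v.min(),v.max())
vb=v.max(); uu=u[v>vb-8].mean(); print("ref",uu,vb,x(onz(w,[(uu,vb)],45)[0,:2]))
f=(P[...,2]>60)&(P[...,2]<75)&(abs(X-2)<25)&(abs(Y-50)<14); v,u=np.nonzero(f); print("fader",u.mean(),v.mean(),len(u),np.median(P[f],0),x(np.median(P[f],0)[:2]))
l=f&(r>120)&(abs(r-b)<50); v,u=np.nonzero(l); print("line",u.mean(),v.mean(),len(u),x(onz(w,[(u.mean(),v.mean())],66)[0,:2]))
```

```text
[619.16680818 -49.45739621 179.86038755]
red bbox 295 305 112 132
ref 300.1 132 (np.float64(2.3312324589096685), np.float64(64.48950766410917))
fader 299.53084832904887 153.45501285347044 778 [621.18411158  10.9378032   65.56067984] (np.float64(2.479272399077539), np.float64(50.21371207248799))
line 299.4888888888889 152.64444444444445 135 (np.float64(2.4352036010703153), np.float64(50.734996944146765))
```

View pics/w3.png

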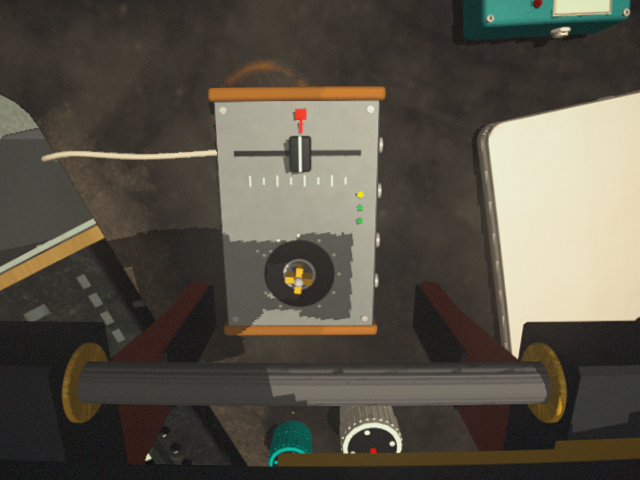

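The fader line at (299.5,153) is level with the marker at (300,132), to within 0.1 mm along console x. On to the knob.

Call:
{"method": "servo_tool", "body": {
  "steps": [
    [[-0.0035, -0.04, 0], [0, 0, 0], 1],
    [[-0.0035, -0.04, 0], [0, 0, 0], 1],
    [[-0.0035, -0.04, 0], [0, 0, 0], 1],
    [[-0.0035, -0.04, 0], [0, 0, 0], 1],
    [[-0.0035, -0.04, 0], [0, 0, 0], 1],
    [[-0.0035, -0.04, 0], [0, 0, 0], 1],
    [[-0.004, -0.04, 0], [0, 0, 0], 1],
    [[0, 0, 0], [0, 0, 0], 1]
  ]
}}

```text
t: 6.35
ee_pos: [593.5, -334.9, 178.8]
orientation: [-2.412, -2.012, 0.003]
ft_force: [-0.5, 0.2, -0.0]
width: 87.8
grasp_force: 0.0
```

Call:
{"method": "servo_tool", "body": {
  "steps": [
    [[0, 0, 0], [0, 0, 0], 1],
    [[0, 0, 0], [0, 0, 0], 1],
    [[0, 0, 0], [0, 0, 0], 1],
    [[0, 0, 0], [0, 0, 0], 1],
    [[0, 0, 0], [0, 0, 0], 1],
    [[0, 0, 0], [0, 0, 0], 1],
    [[0, 0, 0], [0, 0, 0], 1],
    [[0, 0, 0], [0, 0, 0], 1]
  ]
}}

```text
t: 7.02
ee_pos: [595.2, -329.1, 181.3]
orientation: [2.407, 2.018, 0.0]
ft_force: [-0.8, -0.6, -0.2]
width: 87.9
grasp_force: 0.0
```

Run:
```python
from h import *
np.set_printoptions(suppress=True,precision=2)
w=grab("wrist"); o=sensors.get_obs(); print(o["ee_pos"],o["orientation"]); P=cloud(w); C=w["color"].astype(int); b,g,r=C[...,0],C[...,1],C[...,2]
near=np.hypot(P[...,0]-591,P[...,1]+356)<28
top=near&(P[...,2]>33)&(P[...,2]<45); v,u=np.nonzero(top); print(len(u),u.min(),u.max(),v.min(),v.max(),np.median(P[top],0))
(cu,cv),rad=cv2.minEnclosingCircle(np.c_[u,v].astype(np.float32)); print("circ",cu,cv,rad,onz(w,[(cu,cv)],38))
X=P[top]; print("rect",X.min(0),X.max(0))
red=near&(r>110)&(g<80)&(b<80); v,u=np.nonzero(red); X=onz(w,np.c_[u,v],38)[:,:2]; 
ctr=onz(w,[(cu,cv)],38)[0,:2]; d=np.linalg.svd(X-X.mean(0))[2][0]; d*=np.sign(d@(X.mean(0)-ctr)); print("red",len(u),X.mean(0),"axis",np.degrees(np.arctan2(d[1],d[0])),"from centre",np.degrees(np.arctan2(*(X.mean(0)-ctr)[::-1])))
cv2.imwrite("pics/w4.png",w["color"])
```

```text
[ 595.16 -329.25  181.31] [2.41 2.02 0.  ]
1915 288 338 238 286 [ 590.45 -353.66   37.82]
circ 313.103759765625 261.6886901855469 25.537982940673828 [[ 590.52 -353.11   38.  ]]
rect [ 570.04 -374.71   33.15] [ 610.71 -334.52   39.75]
red 71 [ 583.94 -349.73] axis 139.50441876802424 from centre 152.8683776431887
```

View pics/w4.png

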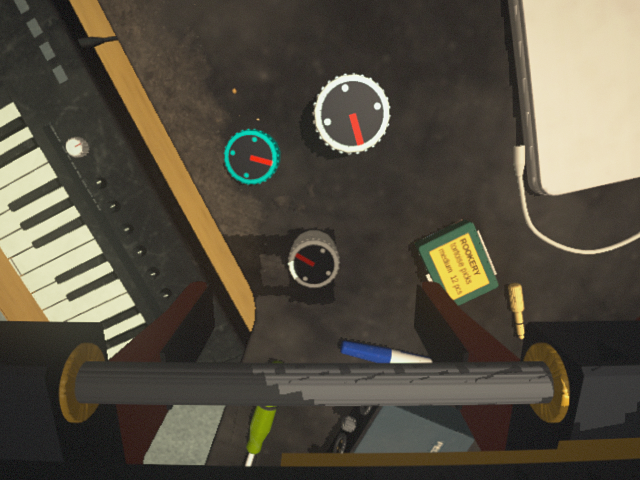

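The knob's top is centred at about (314,264), world (590.4,-354.8), with the pointer at 139.5°. The bore slots are therefore at 49.5° and the splines at 74.3° (mod 90), so the knob must turn +24.8°. Descending on the knob.

Call:
{"method": "servo_tool", "body": {
  "steps": [
    [[-0.0016, -0.0085, -0.02], [0, 0, 0], 1],
    [[-0.0016, -0.0085, -0.026], [0, 0, 0], 1],
    [[-0.0016, -0.0086, -0.026], [0, 0, 0], 1],
    [[0, 0, -0.026], [0, 0, 0], 1],
    [[0, 0, -0.026], [0, 0, 0], 0.6],
    [[0, 0, -0.022], [0, 0, 0], 0.4],
    [[0, 0, -0.0123], [0, 0, 0], 0.2],
    [[0, 0, -0.004], [0, 0, 0], 0.2]
  ]
}}

```text
t: 7.73
ee_pos: [588.9, -354.3, 16.5]
orientation: [-2.406, -2.015, 0.002]
ft_force: [-0.4, 0.4, 0.5]
width: 64.6
grasp_force: 0.0
```

Call:
{"method": "servo_tool", "body": {
  "steps": [
    [[0, 0, 0], [0, 0, 0], 0.2],
    [[0, 0, 0], [0, 0, 0], -1],
    [[0, 0, 0], [0, 0, 0], -1],
    [[0, 0, 0], [0, 0, 0], -1],
    [[0, 0, 0], [0, 0, 0], -1],
    [[0, 0, 0], [0, 0, 0], -1],
    [[0, 0, 0], [0, 0, 0], -1],
    [[0, 0, 0], [0, 0, 0], -1]
  ]
}}

```text
t: 8.4
ee_pos: [591.2, -355.7, 20.6]
orientation: [2.406, 2.016, 0.001]
ft_force: [-1.0, 0.5, 6.9]
width: 39.4
grasp_force: 30.0
```

Call:
{"method": "servo_tool", "body": {
  "steps": [
    [[0, 0, 0.02], [0, 0, 0], -1],
    [[0, 0, 0.03], [0, 0, 0], -1],
    [[0, 0, 0.03], [0, 0, 0], -1],
    [[0, 0, 0.024], [0, 0, 0], -1],
    [[0, 0.03, 0], [0, 0, 3.1], -1],
    [[0.002, 0.03, 0], [0, 0, 3.1], -1],
    [[0.002, 0.03, 0], [0, 0, 3.1], -1],
    [[0.002, 0.03, 0], [0, 0, 3.1], -1]
  ]
}}

```text
t: 9.07
ee_pos: [596.1, -234.1, 123.5]
orientation: [2.173, 2.267, 0.0]
ft_force: [0.8, 0.0, -1.6]
width: 39.9
grasp_force: 30.0
```

Call:
{"method": "servo_tool", "body": {
  "steps": [
    [[0.002, 0.03, 0], [0, 0, 3.1], -1],
    [[0.002, 0.03, 0], [0, 0, 3.1], -1],
    [[0.0018, 0.03, 0], [0, 0, 3.1], -1],
    [[0, 0.03, 0], [0, 0, 3.1], -1],
    [[0, 0.0255, 0], [0, 0, 0], -1],
    [[0, 0.011, 0], [0, 0, 0], -1],
    [[0, 0, 0], [0, 0, 0], -1],
    [[0, 0, 0], [0, 0, 0], -1]
  ]
}}

```text
t: 9.73
ee_pos: [602.2, -78.8, 123.1]
orientation: [1.917, 2.488, -0.0]
ft_force: [-0.2, -0.5, -0.4]
width: 39.3
grasp_force: 30.0
```

Call:
{"method": "servo_tool", "body": {
  "steps": [
    [[0, 0, 0], [0, 0, 0], -1],
    [[0, 0, 0], [0, 0, 0], -1],
    [[0, 0, 0], [0, 0, 0], -1],
    [[0, 0, 0], [0, 0, 0], -1],
    [[0, 0, 0], [0, 0, 0], -1],
    [[0, 0, 0], [0, 0, 0], -1],
    [[0, 0, 0], [0, 0, 0], -1],
    [[0, 0, 0], [0, 0, 0], -1]
  ]
}}

```text
t: 10.4
ee_pos: [602.0, -78.7, 122.8]
orientation: [-1.919, -2.488, 0.0]
ft_force: [-0.3, 0.1, -0.2]
width: 39.4
grasp_force: 30.0
```

```bash
cat > k.py <<'E'
from h import *
np.set_printoptions(suppress=True,precision=2)
w=grab("wrist"); o=sensors.get_obs(); print(o["ee_pos"],o["orientation"],o["width"],o["ft_force"]); P=cloud(w); C=w["color"].astype(int); b,g,r=C[...,0],C[...,1],C[...,2]
M=R.from_rotvec(o["orientation"]).as_matrix(); print("tool y",np.degrees(np.arctan2(M[1,1],M[0,1]))%180)
ee=o["ee_pos"]; near=(np.hypot(P[...,0]-ee[0],P[...,1]-ee[1])<26)&(P[...,2]>ee[2]+8)&(P[...,2]<ee[2]+30)
red=near&(r>90)&(g<70)&(b<70); v,u=np.nonzero(red); z=np.median(P[red][:,2]); print("red",len(u),u.mean(),v.mean(),"ztop",z)
X=onz(w,np.c_[u,v],z)[:,:2]; d=np.linalg.svd(X-X.mean(0))[2][0]; print("mean",X.mean(0),"axis",np.degrees(np.arctan2(d[1],d[0]))%90)
t=near&(abs(P[...,2]-z)<3); v,u=np.nonzero(t); X=onz(w,np.c_[u,v],z)[:,:2]; print("disc",len(u),X.min(0),X.max(0),"centre",(X.min(0)+X.max(0))/2)
cv2.imwrite("pics/w5.png",cv2.resize(w["color"][240:360,180:460],None,fx=2.8,fy=2.8))
E
python3 k.py
```

```text
[602.01 -78.62 122.87] [-1.92 -2.49  0.  ] 39.15499797913306 [ 0.09  0.37 -0.33]
tool y 14.717982172770766
red 358 296.04748603351953 313.66480446927375 ztop 140.6061420511189
mean [594.25 -76.37] axis 73.41170547491338
disc 7500 [576.39 -97.09] [624.25 -57.37] centre [600.32 -77.23]
```

View pics/w5.png

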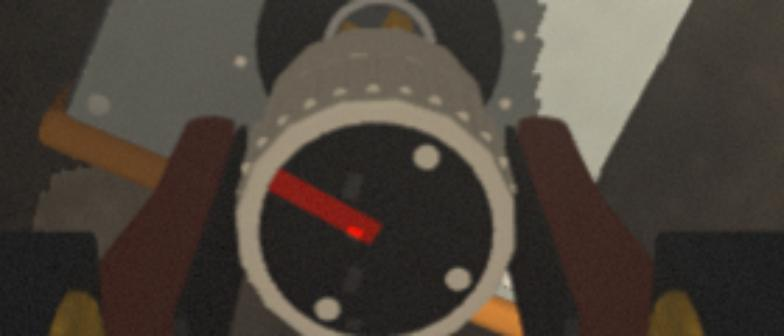

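The held knob's three dots at crop (427,157), (457,279) and (327,308) give its centre at crop (377,232.5), i.e. full image (314.6,323). Its angle of 73.4° meshes within tolerance.

Run:
```python
from h import *
w=grab("wrist"); o=sensors.get_obs(); print(o["ee_pos"])
print(onz(w,[(314.1,322.5),(180+427/2.8,240+157/2.8),(180+327/2.8,240+308/2.8),(180+457/2.8,240+279/2.8)],140.6))
```

```text
[602.02238305 -78.58425963 122.85711385]
[[601.93971623 -78.15517396 140.6       ]
 [605.94457862 -65.67456678 140.6       ]
 [598.31291438 -91.51156348 140.6       ]
 [614.96046957 -82.42077959 140.6       ]]
```

Call:
{"method": "servo_tool", "body": {
  "steps": [
    [[0.001, -0.0007, -0.01], [0, 0, 0.9], -1],
    [[0, 0, -0.012], [0, 0, 0], -1],
    [[0, 0, -0.01], [0, 0, 0], -1],
    [[0, 0, -0.005], [0, 0, 0], -1],
    [[0, 0, -0.003], [0, 0, 0], -1],
    [[0, 0, -0.002], [0, 0, 0], -1],
    [[0, 0, -0.001], [0, 0, 0], -1],
    [[0, 0, 0], [0, 0, 0], -1]
  ]
}}

```text
t: 11.17
ee_pos: [603.1, -79.3, 79.8]
orientation: [1.899, 2.503, 0.0]
ft_force: [0.4, 1.6, -0.5]
width: 39.3
grasp_force: 30.0
```

Call:
{"method": "servo_tool", "body": {
  "steps": [
    [[0, 0, -0.002], [0, 0, 0], -1],
    [[0, 0, -0.002], [0, 0, 0], -1],
    [[0, 0, -0.002], [0, 0, 0], -1],
    [[0, 0, -0.001], [0, 0, 0], -1],
    [[0, 0, -0.001], [0, 0, 0], -1],
    [[0, 0, 0], [0, 0, 0], -1],
    [[0, 0, 0], [0, 0, 0], -1],
    [[0, 0, 0], [0, 0, 0], -1]
  ]
}}

```text
t: 11.83
ee_pos: [603.1, -79.3, 71.9]
orientation: [1.899, 2.503, 0.0]
ft_force: [-0.6, 0.5, -0.2]
width: 39.4
grasp_force: 30.0
```

Call:
{"method": "servo_tool", "body": {
  "steps": [
    [[0, 0, -0.001], [0, 0, 0], -1],
    [[0, 0, -0.001], [0, 0, 0], -1],
    [[0, 0, -0.001], [0, 0, 0], -1],
    [[0, 0, 0], [0, 0, 0], -1],
    [[0, 0, 0], [0, 0, 0], -1],
    [[0, 0, 0], [0, 0, 0], -1],
    [[0, 0, 0], [0, 0, 0], -1],
    [[0, 0, 0], [0, 0, 0], -1]
  ]
}}

```text
t: 12.5
ee_pos: [603.2, -79.3, 69.0]
orientation: [1.899, 2.502, 0.0]
ft_force: [-0.7, 0.1, 3.7]
width: 39.4
grasp_force: 30.0
```

Call:
{"method": "servo_tool", "body": {
  "steps": [
    [[0, 0, -0.001], [0, 0, 0], -1],
    [[0, 0, -0.001], [0, 0, 0], -1],
    [[0, 0, -0.001], [0, 0, 0], -1],
    [[0, 0, 0], [0, 0, 0], -1],
    [[0, 0, 0], [0, 0, 0], -1],
    [[0, 0, 0], [0, 0, 0], -1],
    [[0, 0, 0], [0, 0, 0], -1],
    [[0, 0, 0], [0, 0, 0], -1]
  ]
}}

```text
t: 13.17
ee_pos: [603.3, -79.4, 66.2]
orientation: [1.899, 2.502, 0.0]
ft_force: [-0.7, 0.9, 6.7]
width: 39.3
grasp_force: 30.0
```

Call:
{"method": "servo_tool", "body": {
  "steps": [
    [[0, 0, -0.0006], [0, 0, 0], -1],
    [[0, 0, 0], [0, 0, 0], -1],
    [[0, 0, 0], [0, 0, 0], -1],
    [[0, 0, 0], [0, 0, 0], -1],
    [[0, 0, 0], [0, 0, 0], -1],
    [[0, 0, 0], [0, 0, 0], -1],
    [[0, 0, 0], [0, 0, 0], -1],
    [[0, 0, 0], [0, 0, 0], -1]
  ]
}}

```text
t: 13.83
ee_pos: [603.4, -79.4, 66.0]
orientation: [1.899, 2.502, 0.001]
ft_force: [-1.9, 0.1, 10.4]
width: 39.5
grasp_force: 30.0
```

```bash
python3 k.py
python3 - <<'E'
from h import *
c=np.array([610.1,-38.1]); a=np.radians(-9.91)
t=grab("top"); cv2.imwrite("pics/end.png",cv2.resize(t["color"][170:300,150:490],None,fx=2.3,fy=2.3))
E
```

```text
[603.36 -79.34  66.  ] [1.9 2.5 0. ] 39.20911324634021 [-1.33 -0.44 10.97]
tool y 15.615742076779974
red 390 295.8333333333333 313.4974358974359 ztop 83.85627445771712
mean [595.45 -77.11] axis 77.7083846873642
disc 7471 [577.69 -97.79] [625.4  -57.61] centre [601.54 -77.7 ]
```

View pics/end.png

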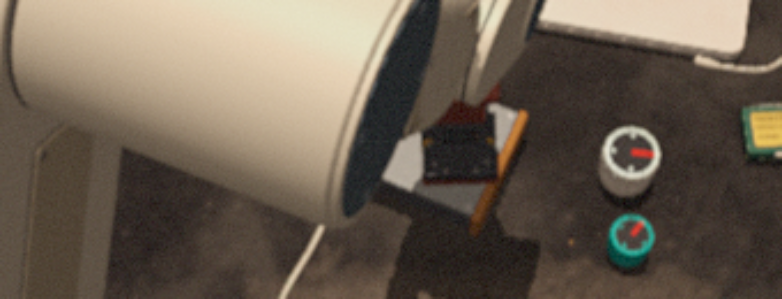

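The arm hides the knob in the top view; the other knobs are where they stood. The knob top measures 83.9 mm, against 84 mm expected when home and pressed 5 mm, and the force shows it on the end stop.

```bash
python3 -c "
from workcell import close_job; print(close_job())"
```

```text
the job is handed in; nothing more can be done
None
```

The job is handed in: the fader line measured within about 0.1 mm of the red marker, and the small white knob is meshed, fully home and held pressed against the end stop (about 11 N) in the fingers. I kept the arm away from the tape and did not re-measure it; the job took about 14 s.

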